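# Gauge the density specimens and tip them back into their bin

### The job

Measure each of the density specimens on the bench in the caliper, one at a time and in the order copper, brass, aluminium, white nylon (two or three of the four are out today): stand it between the jaws, slide the jaw shut gently until it presses the part firmly back against the sprung anvil (the anvil should move back about 6 mm), hold a moment, then open the jaw and put the part in the tip tray. When all of them lie in the tray, tip the tray so that they slide into the blue bin, lower the tray flat again and leave the caliper fully open, with the other things on the bench left where they stand.

Things in the scene. Friction and masses are not known exactly. Their poses are not given: they have to be found in the camera images.
- caliper: Bench caliper gauge, fixed. Grey base plate 100 (x) x 270 (y) x 15 mm high; origin: centre of its underside, z up. A specimen stands on the plate (15 mm above the bench) at own x = 0 between two jaw faces that look at each other along own y: the sliding jaw (own y -35 mm when open) and the sprung anvil (own y +65 mm unpressed), which sits in a blue block, 50 wide x 45 mm high, at y 104 to 132 mm.
- fin (a point): Point in the red thumb fin on the carriage, 22 mm above the carriage's top (65 mm above the bench). The fin is 34 mm along the caliper's x, 12 mm thick along y, its top 79 mm above the bench, 26.5 mm behind the jaw's face. Pinch it from above across its thickness (fingers fore and aft along y) and slide it.
- jaw: Sliding jaw: 44 mm wide steel face, reaching 31 mm above the base plate, on an aluminium carriage block 50 x 45 mm (top 28 mm above the plate). Origin at the foot of its gripping face, axes as the caliper's: at the caliper's own y = -35 mm fully open (100 mm gap); closes along +y, by 88 mm at most (12 mm gap). About 1 N of friction; stays where it is left.
- anvil: Sprung anvil: 44 mm wide steel face, reaching 31 mm above the base plate. Origin at the foot of its gripping face, axes as the caliper's: at the caliper's own y = +65 mm unpressed; pressed back along +y on a spring of 0.5 N per mm, stop at 14 mm. So 6 mm back means 3 N on the part. A red collar comes out behind the blue block as it is pressed.
- tipper: Blue bin with a hinged tip tray on its near edge, fixed; origin on the bench under the tray's hinge, own +x towards the bin. Bin inside: x 5 to 165 mm, y +-85 mm, floor 6 mm and walls 85 mm above the bench (the wall under the hinge 60 mm).
- bin_floor (a point): Centre of the bin's inner floor, axes as the tipper's.
- tray (a joint): Tilt of the tip tray, rad: 0 = flat, grows as its handle is lifted up and over towards the bin, 1.25 at most. The hinge line runs along the tipper's y, 64 mm above the bench. The tray (250 g) falls back when let go. Parts slide out from about 0.7 rad; tilt to 1.1 to be sure.
- tray_floor (a point): Point on the tray's floor, 85 mm from the hinge on the middle line, 68 mm above the bench; axes as the tipper's when flat. Aluminium tray, walls 26 mm high on the back and both sides, none at the hinge edge: inside, own x -65 (back wall) to +85 mm (open edge), y +-76 mm.
- tray_handle (a point): Middle of the tray's red round handle bar, 10 mm thick, 100 mm along the tipper's y (88 mm free between its arms), 197 mm from the hinge line and 30 mm above it when flat, 38 mm clear of the back wall. Pinch from above (fingers fore and aft along x); it turns within the pads while the gripper stays upright.
- copper: Square copper block 26 x 26 x 34 mm high, 0.2 kg. Origin at its middle, own z along its height; starts upright on the bench, may be absent.
- brass: Brass cylinder, 30 mm across, 34 mm high, 0.2 kg. Origin at its middle, own z along its height; starts upright on the bench, may be absent.
- alu: Aluminium cylinder, 38 mm across, 34 mm high, 0.1 kg. Origin at its middle, own z along its height; starts upright on the bench, may be absent.
- nylon: White nylon block 36 (own x) x 28 (own y) x 34 mm high, 40 g. Origin at its middle, own z along its height; starts upright on the bench, may be absent.
- washbottle: White bottle, red cap, 60 mm across, 150 mm high; bystander, origin at the centre of its underside.
- flask_white: White bottle with label, 68 mm across, 160 mm high; bystander, origin at the centre of its underside.
- amber_jar: Amber jar, 68 mm across, 80 mm high; bystander, origin at the centre of its underside.
- beaker: Glass beaker, 84 mm across, 100 mm high; bystander, origin at the centre of its underside.
- bulb: Red pipette bulb, 54 mm across, 70 mm high; bystander, origin at the centre of its underside.
- dish: White dish, 90 mm across, 16 mm high; bystander, origin at the centre of its underside.
- bung: Green rubber bung, 34 mm across, 28 mm high; bystander, origin at the centre of its underside.

How it is judged:
On the way, in this order (a step that is already met when the one before it is completed fails the run):
1. the copper block is held between sliding jaw and anvil, each pressing on it with more than 2 N (contact force between copper and jaw above 2 N and contact force between copper and anvil above 2 N), for 0.2 s.
2. the brass cylinder is held between sliding jaw and anvil, each pressing on it with more than 2 N (contact force between brass and jaw above 2 N and contact force between brass and anvil above 2 N), for 0.2 s.
3. the aluminium cylinder is held between sliding jaw and anvil, each pressing on it with more than 2 N (contact force between alu and jaw above 2 N and contact force between alu and anvil above 2 N), for 0.2 s.
4. the white nylon block is held between sliding jaw and anvil, each pressing on it with more than 2 N (contact force between nylon and jaw above 2 N and contact force between nylon and anvil above 2 N), for 0.2 s.
5. all the specimens lie together in the tip tray, let go (x of copper in the frame of tray_floor between -0.085 and 0.085 m and y of copper in the frame of tray_floor between -0.076 and 0.076 m and z of copper in the frame of tray_floor between 0 and 0.05 m and linear speed of each of copper, brass, alu, nylon below 0.05 m/s and contact force between the fingers and copper below 0.3 N and x of brass in the frame of tray_floor between -0.085 and 0.085 m and y of brass in the frame of tray_floor between -0.076 and 0.076 m and z of brass in the frame of tray_floor between 0 and 0.05 m and contact force between the fingers and brass below 0.3 N and x of alu in the frame of tray_floor between -0.085 and 0.085 m and y of alu in the frame of tray_floor between -0.076 and 0.076 m and z of alu in the frame of tray_floor between 0 and 0.05 m and contact force between the fingers and alu below 0.3 N and x of nylon in the frame of tray_floor between -0.085 and 0.085 m and y of nylon in the frame of tray_floor between -0.076 and 0.076 m and z of nylon in the frame of tray_floor between 0 and 0.05 m and contact force between the fingers and nylon below 0.3 N), for 0.2 s.
6. the tray is tipped up by more than 0.7 rad (value of joint tray above 0.7 rad), for 0.1 s.
At the end, for the whole second after the job is handed in: Every specimen present lies at rest inside the blue bin, the tray is down flat (below 0.06 rad), and the jaw's carriage is within 15 mm of fully open (x of copper in the frame of bin_floor between -0.083 and 0.083 m and y of copper in the frame of bin_floor between -0.088 and 0.088 m and z of copper in the frame of bin_floor between 0 and 0.075 m and linear speed of each of copper, brass, alu, nylon below 0.05 m/s and x of brass in the frame of bin_floor between -0.083 and 0.083 m and y of brass in the frame of bin_floor between -0.088 and 0.088 m and z of brass in the frame of bin_floor between 0 and 0.075 m and x of alu in the frame of bin_floor between -0.083 and 0.083 m and y of alu in the frame of bin_floor between -0.088 and 0.088 m and z of alu in the frame of bin_floor between 0 and 0.075 m and x of nylon in the frame of bin_floor between -0.083 and 0.083 m and y of nylon in the frame of bin_floor between -0.088 and 0.088 m and z of nylon in the frame of bin_floor between 0 and 0.075 m and value of joint tray below 0.06 rad and y of jaw in the frame of caliper below -0.02 m); the robot touches nothing.
It fails at once if a specimen is squeezed hard: more than 25 N between it and the jaw (contact force between any of copper, brass, alu, nylon and jaw above 25 N).
It fails at once if a bystander is shoved more than 60 mm (distance of any of washbottle, flask_white, amber_jar, beaker, bulb, dish, bung from where it was at the start of the episode above 0.06 m).
It fails at once if a bottle, the jar or the beaker is tipped over (angle between any of washbottle, flask_white, amber_jar, beaker's own z axis and vertical above 0.6 rad).
Of copper, brass, alu, nylon only 2 to 3 are there at a start; the rules pass over those that are not, and their reading is None.
At some moment in a run one of copper, brass, alu, nylon may be knocked a few centimetres aside while the robot is not near it.
It also fails if it takes over 210 s, if anything falls off the work surface, if the arm or the gripper's body presses on something with over 40 N, if the wrist force passes 120 N, or if a joint passes its speed limit or range.

### The arm

A 6-joint arm with a two-finger parallel gripper is mounted at the origin on the work surface. World frame = base frame: x ahead of the robot, y to its left, z up, the work surface at z = 0. Lengths are in m, angles in rad, forces in N, time in s.
With the tool pointing down it reaches from about 0.35 to 0.925 m from the base axis. Payload 6.4 kg.
Tool frame: the origin (TCP) lies at the very end of the fingers, on their centre line; the grasp point (between the pads) lies 19 mm behind it; z points along the fingers, y is the line along which they close (so a half turn about z gives the same grasp; the last joint's range is limited). The gripper opens to 94 mm and grips with 3 to 60 N. Pads are 16 mm wide; open, the fingers measure 119 mm over their backs; the gripper's body (75 mm by 177 mm) begins 78 mm behind the grasp point.
Start: joints at [0.985, 0.245, 1.558, -0, 1.339, -0.174], TCP at [0.26, 0.596, 0.205] pointing down, gripper open.
Joint ranges: [-3.13, 3.13], [-1.02, 2.26], [0.13, 2.54], [-0.95, 4.09], [0.21, 2.88], [-2.74, 2.74]. Speed limits (rad/s): [2.57, 2.57, 3.14, 3.14, 3.14, 3.14].

### API

Orientations are given as a 3x3 rotation matrix whose columns are the frame's x, y, z axes.
In Python, from bench import r, viewer gives the robot as it stands.
- The arm moves only by the tool step_arm, never from a script. Its argument "series" is a list of rows, each an object with "travel": the shift along the tool's x, y, z in mm, a list of three; "roll": the turn about the tool's z in degrees; "claw": the finger opening in mm, from 0 to 94. A call has 1 to 20 rows; each row is the pose to reach, as a shift and turn from the pose commanded when the call began, along the tool's axes at that moment; what a row does not reach only later rows make up. A row lasts 1/8 s, in which the tool goes at most 62.5 mm and 10.7 degrees, less where a joint would pass 70% of its speed; a pose out of reach is approached as far as the arm can. A call with a gripper value outside its range is refused whole. The fingers move at their own pace and stop on an object; "force" is the grip in N (left out, the last holds). Time passes only in rows, so rows that repeat a pose let the fingers close. It gives the time, the measured TCP pose, the force, the opening and the grip force at its end, in the units of the state.
- r.state(): the state, without advancing time (a new reading comes with each control period).
- viewer.read_camera(name): name is "scene" or "top" or "wrist"; returns a dict with "pixels" (480x640x3 uint8, blue, green, red), "z_map" (480x640 float32, m along the optical axis (not along the pixel's ray), 0 where there is no reading), "fx", "fy", "cx", "cy" (pixels), "dist_coeffs" ([k1, k2, p1, p2, k3] as OpenCV has them; the pictures are not rectified), "pose" (4x4, takes a point from camera to world coordinates). Camera axes: x right, y down, z forward; pixel columns grow to the right and rows downward; lengths in m; the calibration is good to about 2 mm. A picture is of the moment at which its call begins.
- r.sign_off(): hands the job in; it is judged then, once.
The state is a dict: "time": time; "q": joint angles; "dq": joint speeds; "joint_torque": joint torques, N m; "tool_pos": TCP position; "orientation": TCP orientation; "force": force on the tool from outside, world axes, zero at the start; "ft_torque": the same for the moment, N m; "gripper_width": opening from 0.0 (shut) to 1.0 (fully open); "grip_force": force on a finger pad.
Only numpy, scipy, OpenCV 4.12 (cv2) and the standard library are available. Lean on these libraries where they do the work, as an engineer would, in place of code of your own. Each camera call takes 0.05 s, during which the arm holds its last target. There are 200 camera calls.

## Working session

There is one attempt and no reset: what is moved stays moved. The work goes in short steps, Python scripts to look and compute and a tool call to move; the robot and the scene stay as the last step left them, time stands still between calls to the robot, and variables do not carry over. Pictures are saved under pics/ and viewed, at most 14 in all, crops included, and the job is handed in when it is done.

Besides the shell and the picture viewer there is one more tool, called after "Emit:" by a JSON object that holds its "method" and its "body". step_arm: Moves the arm, as the interface text tells. Its arguments: {"type":"object","properties":{"series":{"type":"array","items":{"type":"object","properties":{"travel":{"type":"array","items":{"type":"number"}},"roll":{"type":"number"},"claw":{"type":"number"}}}},"force":{"type":"number"}},"required":["series"]}

```bash
ls; mkdir -p pics; cat > h.py <<'E'
import numpy as np, cv2
from bench import r, viewer
def cam(n):
    c=viewer.read_camera(n); c['K']=np.array([[c['fx'],0,c['cx']],[0,c['fy'],c['cy']],[0,0,1.]]); c['D']=np.array(c['dist_coeffs'],float); c['pose']=np.array(c['pose']); return c
def ray(c,uv):
    p=cv2.undistortPoints(np.array(uv,float).reshape(-1,1,2),c['K'],c['D']).reshape(-1,2)
    d=np.c_[p,np.ones(len(p))]@c['pose'][:3,:3].T
    return c['pose'][:3,3],d
def onplane(c,uv,z):
    o,d=ray(c,uv); return o+d*((z-o[2])/d[:,2])[:,None]
def proj(c,P):
    T=np.linalg.inv(c['pose']); 
    return cv2.projectPoints(np.array(P,float).reshape(-1,1,3),cv2.Rodrigues(T[:3,:3])[0],T[:3,3],c['K'],c['D'])[0].reshape(-1,2)
def cloud(c):
    h,w=c['z_map'].shape; v,u=np.mgrid[:h,:w]
    p=cv2.undistortPoints(np.stack([u,v],-1).reshape(-1,1,2).astype(float),c['K'],c['D']).reshape(-1,2)
    P=np.c_[p,np.ones(len(p))]*c['z_map'].reshape(-1,1)
    W=P@c['pose'][:3,:3].T+c['pose'][:3,3]; W[c['z_map'].ravel()==0]=np.nan
    return W.reshape(h,w,3)
E
python3 - <<'E'
from h import *
for n in('scene','top'):
    c=cam(n); cv2.imwrite(f'pics/{n}0.png',c['pixels']); print(n,c['pose'].round(3).tolist(),c['fx'],c['dist_coeffs'])
print(r.state())
E
```

```text
pics
scene [[-0.744, 0.395, -0.539, 1.264], [0.668, 0.427, -0.609, 0.805], [-0.01, -0.814, -0.581, 0.801], [0.0, 0.0, 0.0, 1.0]] 445.74996987587593 [-0.0019575  0.         0.         0.         0.       ]
top [[0.023, -0.986, 0.162, 0.332], [-1.0, -0.022, 0.008, 0.038], [-0.004, -0.162, -0.987, 1.733], [0.0, 0.0, 0.0, 1.0]] 518.6117284363955 [-0.08114275  0.          0.          0.          0.        ]
{'time': 0.1, 'q': array([ 9.84930373e-01,  2.45743011e-01,  1.55883949e+00, -8.67443156e-06,
        1.33867168e+00, -1.74116637e-01]), 'dq': array([ 2.46869872e-03, -1.79518802e-03, -1.50303562e-03,  7.89779158e-04,
        6.97769469e-05, -3.79425938e-04]), 'joint_torque': array([ 1.81911923e-04, -4.16916847e+01, -3.15524805e+01,  6.86852192e-02,
        3.09969345e-02, -7.01440126e-05]), 'tool_pos': array([0.25985747, 0.59523789, 0.20448461]), 'orientation': array([[-9.16422800e-01,  4.00210470e-01, -9.11661397e-04],
       [ 4.00211411e-01,  9.16421790e-01, -1.38911074e-03],
       [ 2.79529705e-04, -1.63787005e-03, -9.99998620e-01]]), 'force': array([-1.0387676 ,  0.25167215, -0.63127597]), 'ft_torque': array([-0.0145655 ,  0.00466763, -0.01345056]), 'grip_force': 0.0, 'gripper_width': 1.0012361161410925}
```

View pics/top0.png

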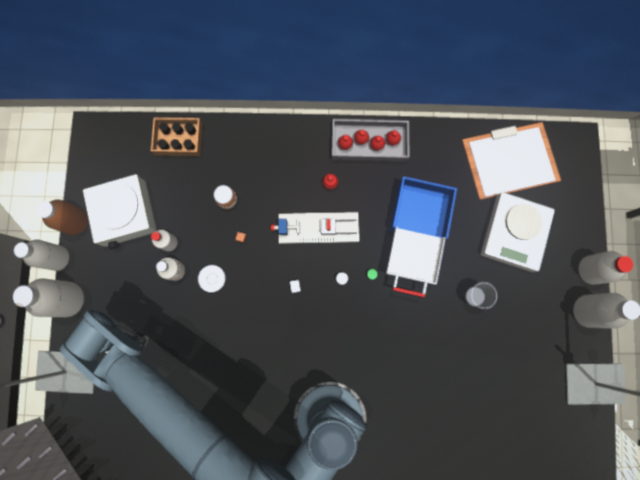

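View pics/scene0.png

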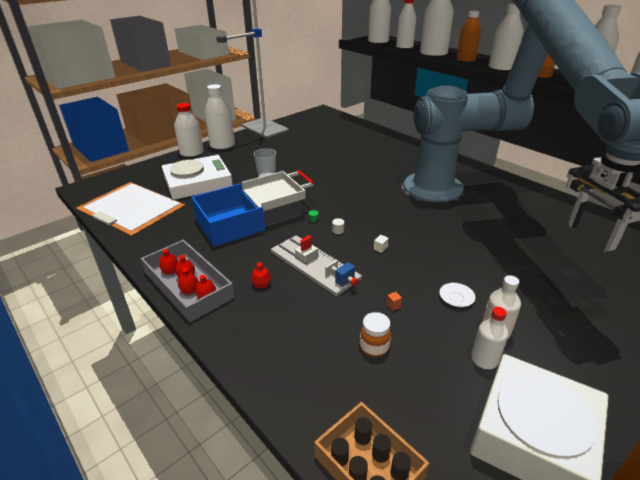

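Top view: copper is at (240,237), nylon (a square) at (295,286) and aluminium (a round part) at (342,279); brass is absent. The caliper is at about (318,227) with its anvil to the left (world +y). The tipper's bin is at (423,205), its tray at (415,255) and its red handle at (410,292).

```bash
python3 - <<'E'
from h import *
c=cam('top'); im=c['pixels']; hsv=cv2.cvtColor(im,cv2.COLOR_BGR2HSV); W=cloud(c)
def box(m,roi,z,name):
    k=np.zeros_like(m);x0,y0,x1,y1=roi;k[y0:y1,x0:x1]=m[y0:y1,x0:x1]
    n,l,s,ce=cv2.connectedComponentsWithStats(k); i=1+np.argmax(s[1:,4]); v,u=np.where(l==i)
    P=onplane(c,np.c_[u,v],z)[:,:2]; R=cv2.minAreaRect(P.astype(np.float32)); 
    print(name,len(u),'mean',P.mean(0).round(4),'rect',[np.round(t,4) for t in R],'zmed',np.nanmedian(W[v,u,2]).round(4),np.nanpercentile(W[v,u,2],[5,95]).round(3))
H,S,V=cv2.split(hsv)
b=(V>110).astype(np.uint8)
box(((S>100)&(V>90)).astype(np.uint8),(230,228,250,247),.034,'copper')
box(b,(285,275,305,297),.034,'nylon')
box(b,(332,268,354,290),.034,'alu')
box(b,(270,205,365,250),.015,'caliper')
red=(((H<8)|(H>172))&(S>150)&(V>80)).astype(np.uint8)
blue=((abs(H.astype(int)-112)<14)&(S>120)&(V>60)).astype(np.uint8)
box(red,(318,215,340,240),.075,'fin'); box(blue,(272,215,292,240),.06,'blueblock')
box(red,(265,220,280,235),.04,'collar')
box(red,(385,275,435,305),.094,'handle'); box(blue,(385,170,465,250),.085,'bin')
box(b&(S<60),(380,215,450,290),.094,'tray')
for n in ['bung','','']:break
w=cam('wrist'); cv2.imwrite('pics/w0.png',w['pixels']); T=w['pose']; st=r.state(); A=np.eye(4);A[:3,:3]=st['orientation'];A[:3,3]=st['tool_pos']
print((np.linalg.inv(A)@T).round(3).tolist(),w['fx'])
E
```

```text
copper 88 mean [0.5824 0.3091] rect [array([0.582 , 0.3091]), array([0.0324, 0.0308]), np.float64(77.2268)] zmed 0.0305 [-0.001  0.039]
nylon 122 mean [0.4239 0.1227] rect [array([0.4239, 0.1228]), array([0.0408, 0.0322]), np.float64(11.2538)] zmed 0.0312 [-0.002  0.037]
alu 132 mean [ 0.4533 -0.0306] rect [array([ 0.4532, -0.0314]), array([0.0393, 0.0393]), np.float64(1.2655)] zmed 0.0318 [-0.005  0.038]
caliper 2518 mean [0.6232 0.0522] rect [array([0.6231, 0.0631]), array([0.1047, 0.299 ]), np.float64(2.3423)] zmed 0.0148 [0.004 0.057]
fin 13 mean [0.6218 0.0175] rect [array([0.6243, 0.0169]), array([0.0264, 0.0032]), np.float64(1.1377)] zmed 0.077 [0.072 0.082]
blueblock 110 mean [0.615  0.1692] rect [array([0.6153, 0.1688]), array([0.0435, 0.0262]), np.float64(2.0411)] zmed 0.0576 [0.051 0.064]
collar 16 mean [0.617  0.2037] rect [array([0.6162, 0.2034]), array([0.0202, 0.0066]), np.float64(2.1339)] zmed 0.0427 [0.028 0.052]
handle 100 mean [ 0.4103 -0.2397] rect [array([ 0.4104, -0.241 ]), array([0.0976, 0.0106]), np.float64(78.6244)] zmed 0.0966 [0.078 0.103]
bin 3000 mean [ 0.687  -0.2926] rect [array([ 0.6819, -0.292 ]), array([0.1891, 0.1862]), np.float64(78.8081)] zmed 0.0069 [-0.002  0.083]
tray 2532 mean [ 0.5213 -0.2621] rect [array([ 0.5095, -0.2598]), array([0.1666, 0.1885]), np.float64(78.8965)] zmed 0.067 [0.058 0.092]
[[0.001, -0.96, -0.28, 0.082], [1.0, 0.002, -0.0, -0.001], [0.0, -0.28, 0.96, -0.179], [0.0, 0.0, 0.0, 1.0]] 365.3922762835834
```

Emit:
{"method": "step_arm", "body": {"series": [{"travel": [-409,-133,0],"roll": 64},{"travel": [-409,-133,0],"roll": 64},{"travel": [-409,-133,0],"roll": 64},{"travel": [-409,-133,0],"roll": 64},{"travel": [-409,-133,0],"roll": 64},{"travel": [-409,-133,0],"roll": 64},{"travel": [-409,-133,0],"roll": 64},{"travel": [-409,-133,0],"roll": 64},{"travel": [-409,-133,0],"roll": 64},{"travel": [-409,-133,0],"roll": 64}]}}

```text
invalid input
```

```bash
cat >> h.py <<'E'
H0=None
def comp(m,near=None):
    n,l,s,ce=cv2.connectedComponentsWithStats(m.astype(np.uint8)); 
    idx=[i for i in range(1,n) if s[i,4]>60]
    if not idx: return None
    i=max(idx,key=lambda i:s[i,4]) if near is None else min(idx,key=lambda i:np.hypot(*(ce[i]-near)))
    return (l==i)
def fit(c,m,z,name=''):
    k,_=cv2.findContours(m.astype(np.uint8),cv2.RETR_EXTERNAL,cv2.CHAIN_APPROX_NONE); k=max(k,key=len).reshape(-1,2)
    P=onplane(c,k,z)[:,:2]; R=cv2.minAreaRect((P*1000).astype(np.float32))
    print(name,m.sum(),'rect',np.round(R[0],1),np.round(R[1],1),round(R[2],1),flush=True); return R
def tool(dxyz):
    "world shift (mm) -> tool axes"
    return (np.array(r.state()['orientation']).T@np.array(dxyz,float)).round(1)
E
python3 - <<'E'
from h import *
c=cam('wrist'); im=c['pixels']; cv2.imwrite('pics/w1.png',im); hsv=cv2.cvtColor(im,cv2.COLOR_BGR2HSV);H,S,V=cv2.split(hsv)
W=cloud(c); s=r.state(); print(s['time'],s['tool_pos'],s['orientation'].round(3).tolist())
u=proj(c,[[.582,.309,.034]])[0]; print(u)
m=comp((W[...,2]>.030)&(W[...,2]<.042)&(S>90),u)
if m is not None: fit(c,m,.034,'copper'); print(np.nanmedian(W[m],axis=0))
E
```

```text
0.25 [0.26002453 0.59544251 0.204937  ] [[-0.916, 0.4, -0.0], [0.4, 0.916, -0.001], [0.0, -0.001, -1.0]]
[221.62091082 519.57882387]
```

View pics/w1.png

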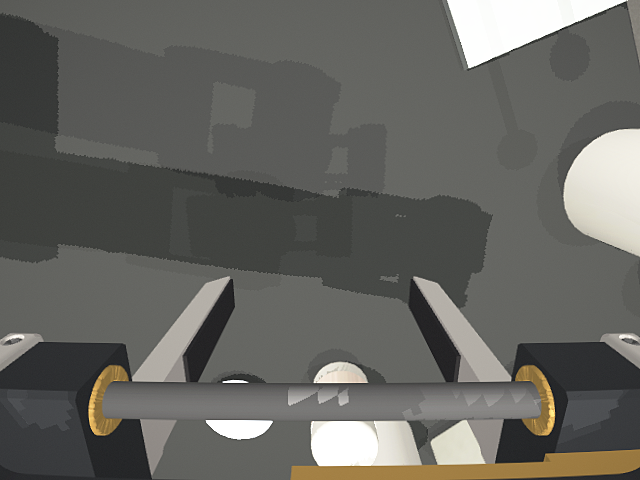

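The move was refused, probably because a row needs a claw value. The wrist view shows the finger tips at about (232,282) and (413,282).

Emit:
{"method": "step_arm", "body": {"force": 15, "series": [{"travel": [-409,-133,0],"roll": 64,"claw": 94},{"travel": [-409,-133,0],"roll": 64,"claw": 94},{"travel": [-409,-133,0],"roll": 64,"claw": 94},{"travel": [-409,-133,0],"roll": 64,"claw": 94},{"travel": [-409,-133,0],"roll": 64,"claw": 94},{"travel": [-409,-133,0],"roll": 64,"claw": 94},{"travel": [-409,-133,0],"roll": 64,"claw": 94},{"travel": [-409,-133,0],"roll": 64,"claw": 94},{"travel": [-409,-133,0],"roll": 64,"claw": 94},{"travel": [-409,-133,0],"roll": 64,"claw": 94}]}}

```text
time: 1.5
tool_pos: [0.5806, 0.3113, 0.2054]
orientation: [[-0.044, 0.999, -0.0], [0.999, 0.044, 0.0], [0.0, -0.0, -1.0]]
force: [-0.0, 0.3, 0.3]
gripper_width: 0.996
grip_force: 0.0
```

```bash
cat > seek.py <<'E'
import sys
from h import *
def seek(name,x,y,save=None):
    c=cam('wrist'); im=c['pixels']; S=cv2.split(cv2.cvtColor(im,cv2.COLOR_BGR2HSV))[1]
    if save: cv2.imwrite(save,im)
    W=cloud(c); s=r.state(); print(s['time'],s['tool_pos'].round(4),s['orientation'][:,1].round(3),s['force'].round(1))
    u=proj(c,[[x,y,.034]])[0]; print(u.round(0))
    m=comp((W[...,2]>.030)&(W[...,2]<.040)&((S>90) if name=='copper' else (S<70)),u)
    if m is not None: fit(c,m,.034,name); print(np.nanmedian(W[m],axis=0).round(4))
if __name__=='__main__': seek(sys.argv[1],float(sys.argv[2]),float(sys.argv[3]),sys.argv[4])
E
python3 seek.py copper .582 .309 pics/w2.png
```

```text
1.55 [0.5807 0.3113 0.2055] [ 0.999  0.044 -0.   ] [-0.2  0.2 -0.9]
[323. 221.]
copper 681 rect [582.6 310.2] [26.4 25.9] 76.6
[0.5827 0.3101 0.0334]
```

View pics/w2.png

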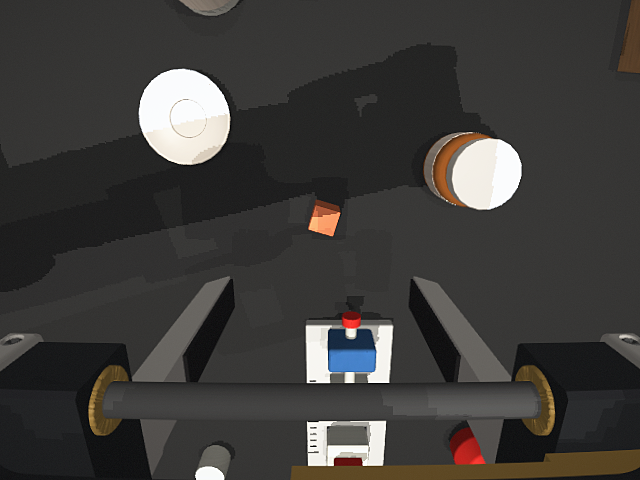

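The copper block is at (323,217) in the wrist view, well resolved, with its faces turned about −13°. Grasping it now.

Emit:
{"method": "step_arm", "body": {"force": 15, "series": [{"travel": [-1,2,60],"roll": 10,"claw": 60},{"travel": [-1,2,120],"roll": 16,"claw": 60},{"travel": [-1,2,170],"roll": 16,"claw": 60},{"travel": [-1,2,190],"roll": 16,"claw": 60},{"travel": [-1,2,197],"roll": 16,"claw": 60},{"travel": [-1,2,197],"roll": 16,"claw": 60},{"travel": [-1,2,197],"roll": 16,"claw": 15},{"travel": [-1,2,197],"roll": 16,"claw": 15},{"travel": [-1,2,197],"roll": 16,"claw": 15},{"travel": [-1,2,197],"roll": 16,"claw": 15},{"travel": [-1,2,197],"roll": 16,"claw": 15}]}}

```text
time: 2.92
tool_pos: [0.5838, 0.3092, 0.0088]
orientation: [[0.235, 0.972, -0.0], [0.972, -0.235, 0.0], [0.0, -0.0, -1.0]]
force: [-2.0, 0.3, 2.6]
gripper_width: 0.274
grip_force: 15.0
```

```bash
python3 - <<'E'
from h import *
c=cam('top'); im=c['pixels']; cv2.imwrite('pics/t2.png',cv2.resize(im[190:310,260:460],None,fx=4,fy=4,interpolation=cv2.INTER_CUBIC))
E
```

```text
(no output)
```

View pics/t2.png

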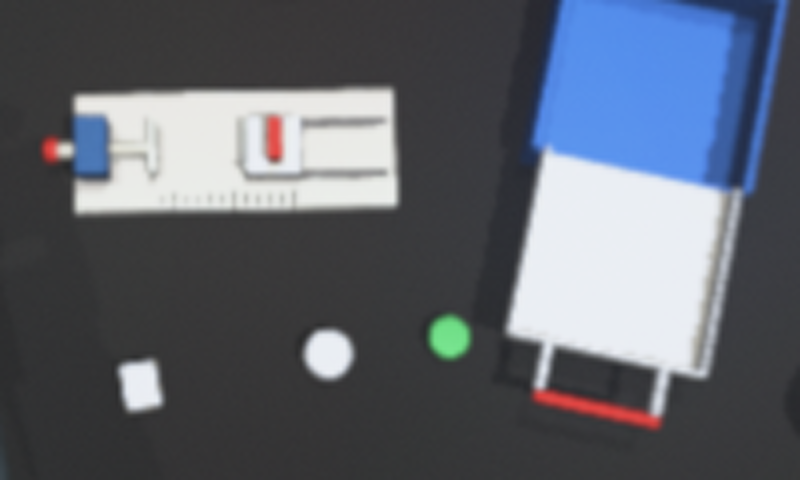

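Gripped at 25.8 mm, which matches copper. The crop shows the jaw already part closed: fin at (274,138), jaw face at x≈241, anvil at x≈155, and free rail to the right. I lift and hover near the caliper to measure it from close up.

Emit:
{"method": "step_arm", "body": {"series": [{"travel": [0,0,-50],"roll": 0,"claw": 15},{"travel": [0,0,-110],"roll": 0,"claw": 15},{"travel": [-50,20,-170],"roll": -8,"claw": 15},{"travel": [-100,40,-220],"roll": -16,"claw": 15},{"travel": [-160,60,-241],"roll": -16,"claw": 15},{"travel": [-220,80,-241],"roll": -16,"claw": 15},{"travel": [-270,100,-241],"roll": -16,"claw": 15},{"travel": [-302,110,-241],"roll": -16,"claw": 15},{"travel": [-302,110,-241],"roll": -16,"claw": 15},{"travel": [-302,110,-241],"roll": -16,"claw": 15},{"travel": [-302,110,-241],"roll": -16,"claw": 15}]}}

```text
time: 4.35
tool_pos: [0.6195, -0.0088, 0.249]
orientation: [[-0.044, 0.999, -0.001], [0.999, 0.044, 0.0], [0.0, -0.001, -1.0]]
force: [-0.6, 0.7, -2.8]
gripper_width: 0.275
grip_force: 15.0
```

```bash
python3 - <<'E'
from h import *
c=cam('wrist'); im=c['pixels']; cv2.imwrite('pics/w3.png',im); W=cloud(c)
s=r.state(); print(s['tool_pos'].round(4),s['orientation'][:,1].round(3))
H,S,V=cv2.split(cv2.cvtColor(im,cv2.COLOR_BGR2HSV)); Z=W[...,2]
P=W[(abs(Z-.015)<.004)]; ok=(abs(W[...,0]-.62)<.09)&(W[...,1]>-.12)&(W[...,1]<.25)
def b(m,z,n):
    m=comp(m&ok)
    if m is None: print(n,None); return
    fit(c,m,z,n); print('   ',np.nanmedian(W[m],0).round(4))
b((abs(Z-.015)<.006)&(S<60)&(V>100),.015,'plate')
blue=(abs(H.astype(int)-112)<14)&(S>120)
b(blue&(abs(Z-.060)<.006),.06,'block')
red=((H<8)|(H>172))&(S>150)
b(red&(Z>.072),.079,'fin')
b((abs(Z-.043)<.006)&(S<80),.044,'anv/jaw')
E
```

```text
[ 0.6195 -0.0088  0.2492] [ 0.999  0.044 -0.   ]
plate 17389 rect [622.7  50.1] [ 99.5 267.3] 2.5
    [0.6234 0.0664 0.0145]
block 1831 rect [617.5 166.6] [49.  29.1] 2.6
    [0.6173 0.1672 0.0594]
fin 415 rect [623.8  17.9] [32.6 12.5] 2.6
    [0.6237 0.0179 0.0782]
anv/jaw 1597 rect [624.  20.] [49.5 48.3] 2.6
    [0.624  0.0266 0.0425]
```

View pics/w3.png

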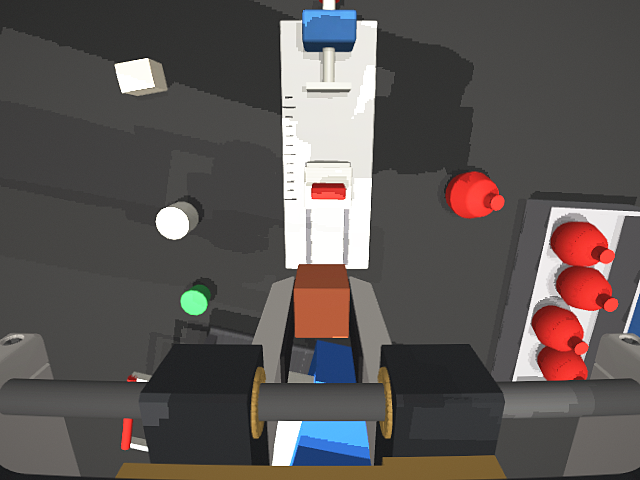

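Everything agrees with the given sizes: caliper centre (622.7, 50.3), yaw 2.5°, fin at own y −32.5, so the jaw is closed by 29 mm. Next I place the copper block at own y = 40.

Emit:
{"method": "step_arm", "body": {"series": [{"travel": [50,3,20],"roll": 0,"claw": 15},{"travel": [90,6,70],"roll": 0,"claw": 15},{"travel": [99,6,120],"roll": 0,"claw": 15},{"travel": [99,6,170],"roll": 0,"claw": 15},{"travel": [99,6,205],"roll": 0,"claw": 15},{"travel": [99,6,220],"roll": 0,"claw": 15},{"travel": [99,6,225],"roll": 0,"claw": 15},{"travel": [99,6,225],"roll": 0,"claw": 15},{"travel": [99,6,225],"roll": 0,"claw": 45},{"travel": [99,6,225],"roll": 0,"claw": 55},{"travel": [99,6,225],"roll": 0,"claw": 55},{"travel": [99,6,190],"roll": 0,"claw": 55},{"travel": [99,6,130],"roll": 0,"claw": 50},{"travel": [60,6,110],"roll": -10,"claw": 45},{"travel": [27,6,110],"roll": -20,"claw": 45},{"travel": [27,6,110],"roll": -30,"claw": 45},{"travel": [27,6,110],"roll": -40,"claw": 45},{"travel": [27,6,110],"roll": -50,"claw": 45},{"travel": [27,6,110],"roll": -60,"claw": 45},{"travel": [27,6,110],"roll": -70,"claw": 45}]}}

```text
time: 6.9
tool_pos: [0.6247, 0.0169, 0.1397]
orientation: [[-0.955, 0.297, 0.0], [0.297, 0.955, -0.0], [-0.0, 0.0, -1.0]]
force: [-0.4, -0.8, -0.3]
gripper_width: 0.48
grip_force: 0.0
```

Emit:
{"method": "step_arm", "body": {"series": [{"travel": [1,1,20],"roll": -10,"claw": 45},{"travel": [1,1,50],"roll": -20,"claw": 45},{"travel": [1,1,75],"roll": -20,"claw": 45},{"travel": [1,1,87],"roll": -20,"claw": 45},{"travel": [1,1,90],"roll": -20,"claw": 45},{"travel": [1,1,90],"roll": -20,"claw": 8},{"travel": [1,1,90],"roll": -20,"claw": 8},{"travel": [1,1,90],"roll": -20,"claw": 8},{"travel": [1,1,90],"roll": -20,"claw": 8},{"travel": [1,1,90],"roll": -20,"claw": 8}]}}

```text
time: 8.15
tool_pos: [0.6243, 0.0182, 0.05]
orientation: [[-0.999, -0.042, 0.001], [-0.042, 0.999, -0.0], [-0.001, -0.0, -1.0]]
force: [-0.5, 0.3, 2.0]
gripper_width: 0.126
grip_force: 15.0
```

```bash
cat > cal.py <<'E'
from h import *
# own-frame look at the caliper gap
C=np.array([622.6,50.5]); a=np.deg2rad(2.5); Y=np.array([-np.sin(a),np.cos(a)]); X=np.array([np.cos(a),np.sin(a)])
s=r.state(); d=s['tool_pos'][:2]*1000-C; print('t',round(s['time'],2),'tcp own',round(d@X,1),round(d@Y,1),'z',round(s['tool_pos'][2],4),'F',s['force'].round(2))
E
python3 cal.py; python3 - <<'E'
from h import *
c=cam('wrist'); cv2.imwrite('pics/w4.png',c['pixels'])
E
```

```text
t 8.15 tcp own 0.3 -32.4 z 0.05 F [-0.52  0.27  2.04]
```

View pics/w4.png

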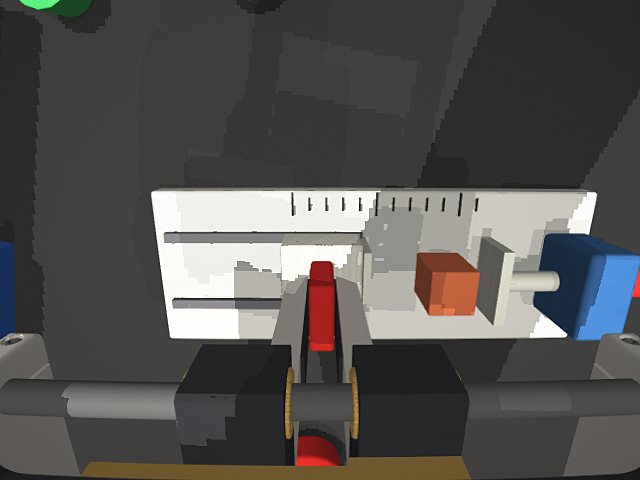

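The fin is pinched at (321,300), and the copper block stands upright at (447,283), just short of the anvil face. Now I close the jaw slowly by 52 mm, hold, and read the force.

Emit:
{"method": "step_arm", "body": {"series": [{"travel": [0,6,0],"roll": 0,"claw": 8},{"travel": [0,12,0],"roll": 0,"claw": 8},{"travel": [0,18,0],"roll": 0,"claw": 8},{"travel": [0,24,0],"roll": 0,"claw": 8},{"travel": [0,29,0],"roll": 0,"claw": 8},{"travel": [0,33,0],"roll": 0,"claw": 8},{"travel": [0,37,0],"roll": 0,"claw": 8},{"travel": [0,41,0],"roll": 0,"claw": 8},{"travel": [0,44,0],"roll": 0,"claw": 8},{"travel": [0,46,0],"roll": 0,"claw": 8},{"travel": [0,48,0],"roll": 0,"claw": 8},{"travel": [0,50,0],"roll": 0,"claw": 8},{"travel": [0,52,0],"roll": 0,"claw": 8},{"travel": [0,52,0],"roll": 0,"claw": 8},{"travel": [0,52,0],"roll": 0,"claw": 8},{"travel": [0,52,0],"roll": 0,"claw": 8},{"travel": [0,52,0],"roll": 0,"claw": 8}]}}

```text
time: 10.32
tool_pos: [0.6222, 0.0698, 0.05]
orientation: [[-0.999, -0.042, 0.001], [-0.042, 0.999, -0.001], [-0.001, -0.001, -1.0]]
force: [-0.2, -4.6, 4.6]
gripper_width: 0.128
grip_force: 15.0
```

```bash
python3 cal.py; python3 - <<'E'
from h import *
c=cam('wrist'); cv2.imwrite('pics/w5.png',c['pixels'])
E
```

```text
t 10.32 tcp own 0.4 19.3 z 0.05 F [-0.17 -4.62  4.62]
```

View pics/w5.png

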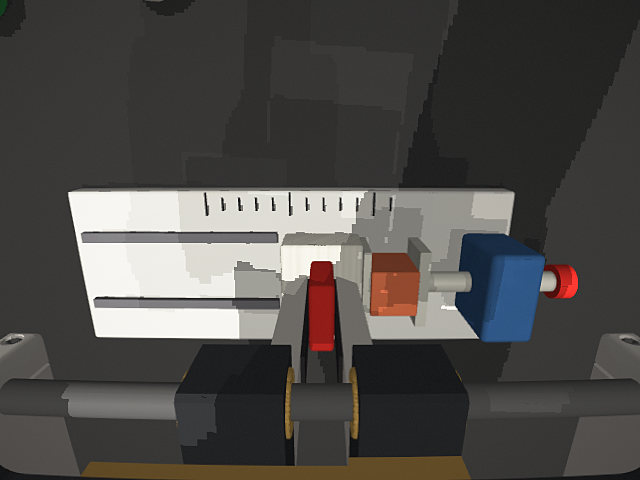

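The copper block is clamped squarely at (394,283), with the collar out at (570,281). The force is 4.6 N, which is 3.3 N of spring plus friction. Now I open the jaw fully and move above the copper.

Emit:
{"method": "step_arm", "body": {"series": [{"travel": [0,-3,0],"roll": 0,"claw": 8},{"travel": [0,-8,0],"roll": 0,"claw": 8},{"travel": [0,-18,0],"roll": 0,"claw": 8},{"travel": [0,-30,0],"roll": 0,"claw": 8},{"travel": [0,-44,0],"roll": 0,"claw": 8},{"travel": [0,-58,0],"roll": 0,"claw": 8},{"travel": [0,-70,0],"roll": 0,"claw": 8},{"travel": [0,-78,0],"roll": 0,"claw": 8},{"travel": [0,-80,0],"roll": 0,"claw": 8},{"travel": [0,-80,0],"roll": 0,"claw": 8},{"travel": [0,-80,0],"roll": 0,"claw": 40},{"travel": [0,-80,0],"roll": 0,"claw": 50},{"travel": [0,-80,0],"roll": 0,"claw": 50},{"travel": [0,-80,-50],"roll": 0,"claw": 50},{"travel": [0,-60,-80],"roll": 10,"claw": 55},{"travel": [0,-20,-80],"roll": 20,"claw": 55},{"travel": [0,20,-80],"roll": 30,"claw": 55},{"travel": [0,33,-80],"roll": 40,"claw": 55},{"travel": [0,33,-80],"roll": 50,"claw": 55},{"travel": [0,33,-80],"roll": 60,"claw": 55}]}}

```text
time: 12.88
tool_pos: [0.6201, 0.1037, 0.1291]
orientation: [[-0.532, 0.847, -0.001], [0.847, 0.532, 0.0], [0.0, -0.0, -1.0]]
force: [0.8, 0.5, -0.1]
gripper_width: 0.586
grip_force: 0.0
```

```bash
cat > part.py <<'E'
from h import *
# part standing on the plate (top .049): own pose; fin own y
exec(open('cal.py').read())
c=cam('wrist'); W=cloud(c); Z=W[...,2]; q=(W[...,:2]*1000-C); ox=q@X; oy=q@Y
H,S,V=cv2.split(cv2.cvtColor(c['pixels'],cv2.COLOR_BGR2HSV))
red=((H<5)|(H>174))&(S>180)
m=comp((Z>.0455)&(Z<.055)&(abs(ox)<40)&(oy>-30)&(oy<64)&~red)
if m is not None:
    R=fit(c,m,.049,'part'); d=np.array(R[0])-C; print('part own',d@X,d@Y,'med',np.nanmedian(ox[m]),np.nanmedian(oy[m]))
m=comp(red&(Z>.072)&(Z<.086)&(abs(ox)<40)&(oy<40))
if m is not None: print('fin own y',np.nanmedian(oy[m]))
E
python3 part.py
```

```text
t 12.88 tcp own -0.2 53.2 z 0.1291 F [ 0.81  0.54 -0.05]
part 1010 rect [621.3 103.4] [26.1 22.7] 2.6
part own 0.996922322432771 52.86209824903799 med 1.065753388234059 52.77116873121935
fin own y -54.80626852910959
```

Emit:
{"method": "step_arm", "body": {"series": [{"travel": [-3,-1,0],"roll": 10,"claw": 55},{"travel": [-3,-1,10],"roll": 20,"claw": 55},{"travel": [-3,-1,50],"roll": 30,"claw": 55},{"travel": [-3,-1,90],"roll": 30,"claw": 55},{"travel": [-3,-1,103],"roll": 30,"claw": 55},{"travel": [-3,-1,105],"roll": 30,"claw": 55},{"travel": [-3,-1,105],"roll": 30,"claw": 15},{"travel": [-3,-1,105],"roll": 30,"claw": 15},{"travel": [-3,-1,105],"roll": 30,"claw": 15},{"travel": [-3,-1,105],"roll": 30,"claw": 15},{"travel": [-3,-1,105],"roll": 30,"claw": 15},{"travel": [-3,-1,70],"roll": 30,"claw": 15},{"travel": [-3,-1,20],"roll": 30,"claw": 15},{"travel": [-3,-1,-30],"roll": 30,"claw": 15},{"travel": [-3,-1,-30],"roll": 30,"claw": 15}]}}

```text
time: 14.8
tool_pos: [0.6237, 0.1002, 0.1639]
orientation: [[-0.042, 0.999, 0.008], [0.999, 0.042, -0.0], [-0.0, 0.008, -1.0]]
force: [0.2, 0.7, -2.1]
gripper_width: 0.273
grip_force: 15.0
```

Emit:
{"method": "step_arm", "body": {"series": [{"travel": [-50,-16,0],"roll": 0,"claw": 15},{"travel": [-105,-33,0],"roll": 7,"claw": 15},{"travel": [-160,-50,0],"roll": 13.4,"claw": 15},{"travel": [-215,-67,0],"roll": 13.4,"claw": 15},{"travel": [-270,-85,0],"roll": 13.4,"claw": 15},{"travel": [-325,-102,0],"roll": 13.4,"claw": 15},{"travel": [-370,-116,0],"roll": 13.4,"claw": 15},{"travel": [-395,-124,0],"roll": 13.4,"claw": 15},{"travel": [-401,-126,0],"roll": 13.4,"claw": 15},{"travel": [-401,-126,0],"roll": 13.4,"claw": 15},{"travel": [-401,-126,0],"roll": 13.4,"claw": 15},{"travel": [-401,-126,0],"roll": 13.4,"claw": 15}]}}

```text
time: 16.3
tool_pos: [0.5124, -0.3048, 0.1593]
orientation: [[0.189, 0.982, -0.0], [0.982, -0.189, 0.0], [0.0, -0.0, -1.0]]
force: [-0.2, -0.9, -1.8]
gripper_width: 0.274
grip_force: 15.0
```

```bash
python3 - <<'E'
from h import *
s=r.state(); print(s['tool_pos'].round(4))
c=cam('wrist'); im=c['pixels']
h=np.array([.6037,-.2776]);a=np.deg2rad(-11);u=np.array([np.cos(a),np.sin(a)]);v=np.array([-u[1],u[0]])
for x,y,z in [(-150,-76,68),(-150,76,68),(0,-76,68),(0,76,68),(-197,-44,94),(-197,44,94),(5,-85,85),(165,85,85)]:
    p=h+x/1e3*u+y/1e3*v; q=proj(c,[[*p,z/1e3]])[0]; cv2.circle(im,tuple(int(t) for t in q),4,(0,255,0),2)
cv2.imwrite('pics/w6.png',im)
E
```

```text
[ 0.5124 -0.3048  0.1593]
```

View pics/w6.png

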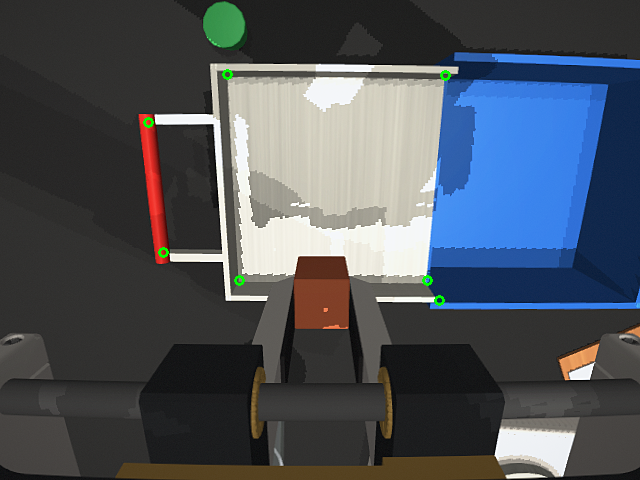

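The projected tray, handle and bin corners fall on the picture's edges, so the pose is good. The held copper is at (322,295), above its place. Next I lower and release it, then move on to hover at the aluminium cylinder.

Emit:
{"method": "step_arm", "body": {"series": [{"travel": [0,0,40],"roll": 0,"claw": 15},{"travel": [0,0,68],"roll": 0,"claw": 15},{"travel": [0,0,78],"roll": 0,"claw": 15},{"travel": [0,0,80],"roll": 0,"claw": 15},{"travel": [0,0,80],"roll": 0,"claw": 15},{"travel": [0,0,80],"roll": 0,"claw": 40},{"travel": [0,0,80],"roll": 0,"claw": 50},{"travel": [0,0,80],"roll": 0,"claw": 50},{"travel": [0,0,40],"roll": 0,"claw": 50},{"travel": [0,0,-15],"roll": 0,"claw": 60},{"travel": [50,-20,-40],"roll": 0,"claw": 60},{"travel": [105,-45,-40],"roll": -10,"claw": 60},{"travel": [160,-70,-40],"roll": -13.4,"claw": 60},{"travel": [210,-90,-40],"roll": -13.4,"claw": 60},{"travel": [245,-105,-40],"roll": -13.4,"claw": 60},{"travel": [258,-110,-40],"roll": -13.4,"claw": 60},{"travel": [258,-110,-40],"roll": -13.4,"claw": 60},{"travel": [258,-110,-40],"roll": -13.4,"claw": 60}]}}

```text
time: 18.6
tool_pos: [0.4537, -0.0326, 0.1996]
orientation: [[-0.041, 0.999, 0.0], [0.999, 0.041, -0.0], [-0.0, 0.0, -1.0]]
force: [0.4, 0.1, 0.5]
gripper_width: 0.64
grip_force: 0.0
```

```bash
python3 seek.py alu .4532 -.031 pics/w7.png
```

```text
18.65 [ 0.4536 -0.0327  0.1995] [ 0.999  0.04  -0.   ] [-0.4  1.  -0.1]
[322. 219.]
alu 1160 rect [452.6 -30. ] [36.7 36.6] 2.4
[ 0.4524 -0.0299  0.0334]
```

Emit:
{"method": "step_arm", "body": {"series": [{"travel": [3,-1,50],"roll": 0,"claw": 60},{"travel": [3,-1,110],"roll": 0,"claw": 60},{"travel": [3,-1,165],"roll": 0,"claw": 60},{"travel": [3,-1,185],"roll": 0,"claw": 60},{"travel": [3,-1,191],"roll": 0,"claw": 60},{"travel": [3,-1,191],"roll": 0,"claw": 60},{"travel": [3,-1,191],"roll": 0,"claw": 28},{"travel": [3,-1,191],"roll": 0,"claw": 28},{"travel": [3,-1,191],"roll": 0,"claw": 28},{"travel": [3,-1,191],"roll": 0,"claw": 28},{"travel": [3,-1,150],"roll": 0,"claw": 28},{"travel": [3,-1,95],"roll": 0,"claw": 28},{"travel": [20,30,70],"roll": 0,"claw": 28},{"travel": [50,75,70],"roll": 0,"claw": 28},{"travel": [80,120,70],"roll": 0,"claw": 28},{"travel": [105,158,70],"roll": 0,"claw": 28},{"travel": [114,172,70],"roll": 0,"claw": 28},{"travel": [114,172,70],"roll": 0,"claw": 28},{"travel": [114,172,70],"roll": 0,"claw": 28}]}}

```text
time: 21.02
tool_pos: [0.6194, 0.0892, 0.1288]
orientation: [[-0.042, 0.999, -0.002], [0.999, 0.042, -0.0], [-0.0, -0.002, -1.0]]
force: [-0.5, -0.0, -1.6]
gripper_width: 0.401
grip_force: 15.0
```

```bash
python3 cal.py
```

```text
t 21.02 tcp own -1.5 38.8 z 0.1288 F [-0.46 -0.03 -1.58]
```

Emit:
{"method": "step_arm", "body": {"series": [{"travel": [0,1,40],"roll": 0,"claw": 28},{"travel": [0,1,80],"roll": 0,"claw": 28},{"travel": [0,1,100],"roll": 0,"claw": 28},{"travel": [0,1,105],"roll": 0,"claw": 28},{"travel": [0,1,105],"roll": 0,"claw": 28},{"travel": [0,1,105],"roll": 0,"claw": 50},{"travel": [0,1,105],"roll": 0,"claw": 60},{"travel": [0,1,105],"roll": 0,"claw": 60},{"travel": [0,1,60],"roll": 0,"claw": 60},{"travel": [0,1,5],"roll": 0,"claw": 55},{"travel": [-30,1,-10],"roll": -10,"claw": 50},{"travel": [-70,1,-10],"roll": -20,"claw": 50},{"travel": [-97,1,-10],"roll": -30,"claw": 50},{"travel": [-97,1,-10],"roll": -40,"claw": 50},{"travel": [-97,1,-10],"roll": -50,"claw": 50},{"travel": [-97,1,-10],"roll": -60,"claw": 50},{"travel": [-97,1,-10],"roll": -70,"claw": 50},{"travel": [-97,1,-10],"roll": -80,"claw": 50},{"travel": [-97,1,-10],"roll": -90,"claw": 50},{"travel": [-97,1,-10],"roll": -90,"claw": 50}]}}

```text
time: 23.52
tool_pos: [0.6254, -0.0073, 0.1396]
orientation: [[-0.999, -0.04, 0.0], [-0.04, 0.999, 0.0], [-0.0, 0.0, -1.0]]
force: [-0.1, -0.7, 0.2]
gripper_width: 0.534
grip_force: 0.0
```

```bash
python3 part.py
```

```text
t 23.52 tcp own 0.3 -57.9 z 0.1396 F [-0.12 -0.71  0.24]
part 1796 rect [621.   86.4] [38.4 37.1] 49.8
part own 0.005210049827912821 35.97050160786035 med -0.3163507178950796 36.30038446118574
fin own y -60.50585057975886
```

Emit:
{"method": "step_arm", "body": {"series": [{"travel": [0,-2.6,40],"roll": 0,"claw": 45},{"travel": [0,-2.6,75],"roll": 0,"claw": 45},{"travel": [0,-2.6,87],"roll": 0,"claw": 45},{"travel": [0,-2.6,90],"roll": 0,"claw": 45},{"travel": [0,-2.6,90],"roll": 0,"claw": 8},{"travel": [0,-2.6,90],"roll": 0,"claw": 8},{"travel": [0,-2.6,90],"roll": 0,"claw": 8},{"travel": [0,-2.6,90],"roll": 0,"claw": 8},{"travel": [0,-2.6,90],"roll": 0,"claw": 8},{"travel": [0,3,90],"roll": 0,"claw": 8},{"travel": [0,10,90],"roll": 0,"claw": 8},{"travel": [0,17,90],"roll": 0,"claw": 8},{"travel": [0,24,90],"roll": 0,"claw": 8},{"travel": [0,31,90],"roll": 0,"claw": 8},{"travel": [0,37,90],"roll": 0,"claw": 8},{"travel": [0,42,90],"roll": 0,"claw": 8},{"travel": [0,45,90],"roll": 0,"claw": 8},{"travel": [0,45,90],"roll": 0,"claw": 8},{"travel": [0,45,90],"roll": 0,"claw": 8}]}}

```text
time: 25.95
tool_pos: [0.6239, 0.0386, 0.0501]
orientation: [[-0.999, -0.042, 0.001], [-0.042, 0.999, 0.001], [-0.001, 0.001, -1.0]]
force: [-0.3, 0.9, 5.3]
gripper_width: 0.125
grip_force: 15.0
```

```bash
python3 part.py
```

```text
t 25.95 tcp own 0.8 -12.0 z 0.0501 F [-0.28  0.92  5.26]
part 3511 rect [620.8  86.9] [38.1 36.9] 44.1
part own -0.18045684541911697 36.46014541805867 med -0.4087345061663305 36.596961633699046
fin own y -12.56192924081398
```

Emit:
{"method": "step_arm", "body": {"series": [{"travel": [0,3,0],"roll": 0,"claw": 8},{"travel": [0,6,0],"roll": 0,"claw": 8},{"travel": [0,9,0],"roll": 0,"claw": 8},{"travel": [0,11,0],"roll": 0,"claw": 8},{"travel": [0,13,0],"roll": 0,"claw": 8},{"travel": [0,15,0],"roll": 0,"claw": 8},{"travel": [0,17,0],"roll": 0,"claw": 8},{"travel": [0,19.5,0],"roll": 0,"claw": 8},{"travel": [0,19.5,0],"roll": 0,"claw": 8},{"travel": [0,19.5,0],"roll": 0,"claw": 8},{"travel": [0,19.5,0],"roll": 0,"claw": 8},{"travel": [0,19.5,0],"roll": 0,"claw": 8}]}}

```text
time: 27.5
tool_pos: [0.6231, 0.057, 0.0501]
orientation: [[-0.999, -0.042, 0.001], [-0.042, 0.999, -0.001], [-0.001, -0.001, -1.0]]
force: [-1.2, -3.0, 4.9]
gripper_width: 0.131
grip_force: 15.0
```

```bash
python3 part.py
```

```text
t 27.5 tcp own 0.8 6.5 z 0.0501 F [-1.22 -3.04  4.94]
part 3263 rect [620.5  96.5] [38.6 35.7] 2.4
part own -0.11114815215807586 46.08076560832171 med -0.9973997290854629 49.26922608311357
fin own y 5.966918245327683
```

Emit:
{"method": "step_arm", "body": {"series": [{"travel": [0,1,0],"roll": 0,"claw": 8},{"travel": [0,1.8,0],"roll": 0,"claw": 8},{"travel": [0,1.8,0],"roll": 0,"claw": 8},{"travel": [0,1.8,0],"roll": 0,"claw": 8},{"travel": [0,1.8,0],"roll": 0,"claw": 8},{"travel": [0,1.8,0],"roll": 0,"claw": 8}]}}

```text
time: 28.3
tool_pos: [0.6231, 0.0584, 0.0501]
orientation: [[-0.999, -0.042, 0.001], [-0.042, 0.999, -0.002], [-0.001, -0.002, -1.0]]
force: [-1.9, -3.6, 5.1]
gripper_width: 0.125
grip_force: 15.0
```

```bash
python3 part.py; python3 - <<'E'
from h import *
c=cam('wrist'); cv2.imwrite('pics/w8.png',c['pixels'])
E
```

```text
t 28.3 tcp own 0.8 7.8 z 0.0501 F [-1.9  -3.64  5.08]
part 3102 rect [620.5  97.4] [38.6 34.4] 2.8
part own -0.06996779588983772 46.9148080308272 med -0.19808663985437874 50.2431066008609
fin own y 7.300555144217869
```

View pics/w8.png

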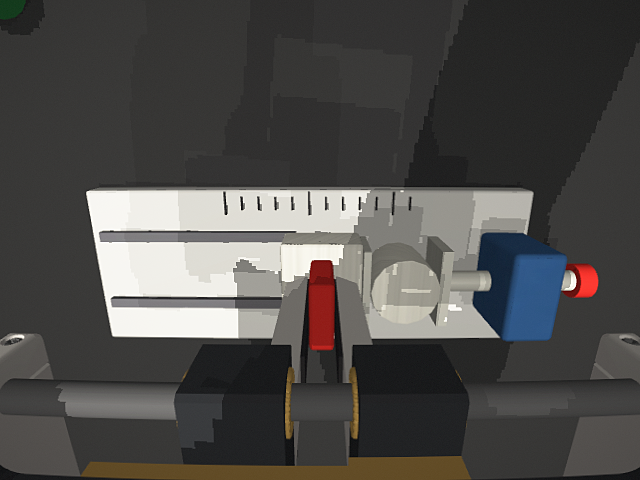

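The aluminium cylinder is clamped at (405,283), with the collar out at (582,281) as before. Opening the jaw and moving above it.

Emit:
{"method": "step_arm", "body": {"series": [{"travel": [0,-3,0],"roll": 0,"claw": 8},{"travel": [0,-8,0],"roll": 0,"claw": 8},{"travel": [0,-18,0],"roll": 0,"claw": 8},{"travel": [0,-30,0],"roll": 0,"claw": 8},{"travel": [0,-44,0],"roll": 0,"claw": 8},{"travel": [0,-56,0],"roll": 0,"claw": 8},{"travel": [0,-65,0],"roll": 0,"claw": 8},{"travel": [0,-68.5,0],"roll": 0,"claw": 8},{"travel": [0,-68.5,0],"roll": 0,"claw": 8},{"travel": [0,-68.5,0],"roll": 0,"claw": 40},{"travel": [0,-68.5,0],"roll": 0,"claw": 50},{"travel": [0,-68.5,0],"roll": 0,"claw": 50},{"travel": [0,-68.5,-50],"roll": 0,"claw": 50},{"travel": [0,-60,-80],"roll": 10,"claw": 60},{"travel": [0,-20,-80],"roll": 20,"claw": 60},{"travel": [0,20,-80],"roll": 30,"claw": 60},{"travel": [0,38,-80],"roll": 40,"claw": 60},{"travel": [0,38,-80],"roll": 50,"claw": 60},{"travel": [0,38,-80],"roll": 60,"claw": 60},{"travel": [0,38,-80],"roll": 70,"claw": 60}]}}

```text
time: 30.9
tool_pos: [0.6208, 0.0971, 0.1291]
orientation: [[-0.376, 0.927, -0.001], [0.927, 0.376, 0.0], [0.0, -0.0, -1.0]]
force: [-0.5, -0.2, 0.6]
gripper_width: 0.637
grip_force: 0.0
```

```bash
python3 part.py; python3 -c "
from h import *
print(r.state()['orientation'].round(3).tolist())"
```

```text
t 30.9 tcp own 0.2 46.7 z 0.1291 F [-0.54 -0.17  0.61]
part 1867 rect [621.6  96.9] [37.3 35.9] 2.3
part own 1.0248895782161938 46.38318474481873 med 0.6970072931200019 47.23269962323824
fin own y -54.82662427261037
[[-0.373, 0.928, -0.0], [0.928, 0.373, 0.0], [0.0, -0.0, -1.0]]
```

Emit:
{"method": "step_arm", "body": {"series": [{"travel": [0,0.5,0],"roll": 10,"claw": 60},{"travel": [0,0.5,30],"roll": 19.4,"claw": 60},{"travel": [0,0.5,80],"roll": 19.4,"claw": 60},{"travel": [0,0.5,102],"roll": 19.4,"claw": 60},{"travel": [0,0.5,105],"roll": 19.4,"claw": 60},{"travel": [0,0.5,105],"roll": 19.4,"claw": 28},{"travel": [0,0.5,105],"roll": 19.4,"claw": 28},{"travel": [0,0.5,105],"roll": 19.4,"claw": 28},{"travel": [0,0.5,105],"roll": 19.4,"claw": 28},{"travel": [0,0.5,70],"roll": 19.4,"claw": 28},{"travel": [0,0.5,20],"roll": 19.4,"claw": 28},{"travel": [0,0.5,-30],"roll": 19.4,"claw": 28},{"travel": [0,0.5,-30],"roll": 19.4,"claw": 28},{"travel": [0,0.5,-30],"roll": 19.4,"claw": 28}]}}

```text
time: 32.7
tool_pos: [0.6206, 0.0971, 0.1582]
orientation: [[-0.053, 0.999, -0.002], [0.999, 0.053, 0.0], [0.0, -0.002, -1.0]]
force: [-0.3, 0.3, -1.8]
gripper_width: 0.401
grip_force: 15.0
```

Emit:
{"method": "step_arm", "body": {"series": [{"travel": [-50,-16,0],"roll": 0,"claw": 28},{"travel": [-105,-34,0],"roll": 7,"claw": 28},{"travel": [-160,-53,0],"roll": 13.7,"claw": 28},{"travel": [-215,-71,0],"roll": 13.7,"claw": 28},{"travel": [-270,-90,0],"roll": 13.7,"claw": 28},{"travel": [-320,-106,0],"roll": 13.7,"claw": 28},{"travel": [-347,-115,0],"roll": 13.7,"claw": 28},{"travel": [-353,-117,0],"roll": 13.7,"claw": 28},{"travel": [-353,-117,0],"roll": 13.7,"claw": 28},{"travel": [-353,-117,0],"roll": 13.7,"claw": 28},{"travel": [-353,-117,40],"roll": 13.7,"claw": 28},{"travel": [-353,-117,68],"roll": 13.7,"claw": 28},{"travel": [-353,-117,78],"roll": 13.7,"claw": 28},{"travel": [-353,-117,80],"roll": 13.7,"claw": 28},{"travel": [-353,-117,80],"roll": 13.7,"claw": 28},{"travel": [-353,-117,80],"roll": 13.7,"claw": 50},{"travel": [-353,-117,80],"roll": 13.7,"claw": 58},{"travel": [-353,-117,80],"roll": 13.7,"claw": 58},{"travel": [-353,-117,40],"roll": 13.7,"claw": 58},{"travel": [-353,-117,-20],"roll": 13.7,"claw": 58}]}}

```text
time: 35.2
tool_pos: [0.5218, -0.2607, 0.1785]
orientation: [[0.186, 0.983, -0.004], [0.983, -0.186, 0.003], [0.002, -0.004, -1.0]]
force: [0.6, -0.8, 0.8]
gripper_width: 0.617
grip_force: 0.0
```

Emit:
{"method": "step_arm", "body": {"series": [{"travel": [50,-24,-22],"roll": 0,"claw": 60},{"travel": [105,-50,-22],"roll": 0,"claw": 60},{"travel": [160,-76,-22],"roll": -7,"claw": 60},{"travel": [215,-102,-22],"roll": -13.5,"claw": 60},{"travel": [270,-128,-22],"roll": -13.5,"claw": 60},{"travel": [320,-152,-22],"roll": -13.5,"claw": 60},{"travel": [348,-164,-22],"roll": -13.5,"claw": 60},{"travel": [358,-168,-22],"roll": -13.5,"claw": 60},{"travel": [358,-168,-22],"roll": -13.5,"claw": 60},{"travel": [358,-168,-22],"roll": -13.5,"claw": 60}]}}

```text
time: 36.45
tool_pos: [0.4249, 0.1204, 0.2014]
orientation: [[-0.048, 0.999, -0.0], [0.999, 0.048, -0.0], [-0.0, -0.0, -1.0]]
force: [-0.5, -0.5, -0.7]
gripper_width: 0.638
grip_force: 0.0
```

```bash
python3 seek.py nylon .4239 .1227 pics/w9.png
```

```text
36.5 [0.4249 0.1204 0.2015] [ 0.999  0.047 -0.   ] [ 0.1 -0.  -0.7]
[321. 218.]
nylon 1043 rect [423.1 123.2] [35.7 28.4] 11.2
[0.4231 0.1232 0.0334]
```

View pics/w9.png

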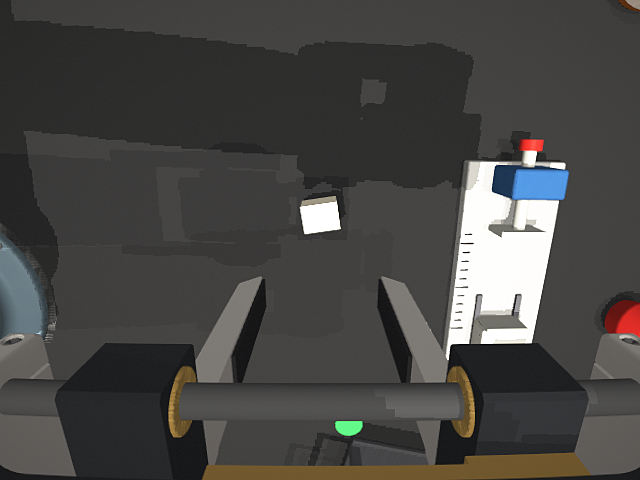

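The nylon block is at (320,215), undisturbed, with its long side at 11°. Grasping it and carrying it to the caliper.

Emit:
{"method": "step_arm", "body": {"series": [{"travel": [3,-2,50],"roll": -8.5,"claw": 60},{"travel": [3,-2,110],"roll": -8.5,"claw": 60},{"travel": [3,-2,165],"roll": -8.5,"claw": 60},{"travel": [3,-2,187],"roll": -8.5,"claw": 60},{"travel": [3,-2,193],"roll": -8.5,"claw": 60},{"travel": [3,-2,193],"roll": -8.5,"claw": 60},{"travel": [3,-2,193],"roll": -8.5,"claw": 26},{"travel": [3,-2,193],"roll": -8.5,"claw": 26},{"travel": [3,-2,193],"roll": -8.5,"claw": 26},{"travel": [3,-2,193],"roll": -8.5,"claw": 26},{"travel": [3,-2,150],"roll": -8.5,"claw": 26},{"travel": [3,-2,95],"roll": -8.5,"claw": 26},{"travel": [-6,40,72],"roll": 0,"claw": 26},{"travel": [-16,90,72],"roll": 0,"claw": 26},{"travel": [-26,140,72],"roll": 0,"claw": 26},{"travel": [-33,180,72],"roll": 0,"claw": 26},{"travel": [-36,194,72],"roll": 0,"claw": 26},{"travel": [-36,194,72],"roll": 0,"claw": 26},{"travel": [-36,194,72],"roll": 0,"claw": 26}]}}

```text
time: 38.88
tool_pos: [0.6187, 0.0953, 0.1291]
orientation: [[-0.049, 0.999, -0.001], [0.999, 0.049, 0.0], [0.0, -0.001, -1.0]]
force: [-0.2, 0.1, -0.1]
gripper_width: 0.381
grip_force: 15.0
```

```bash
python3 cal.py
```

```text
t 38.88 tcp own -2.0 44.9 z 0.1291 F [-0.16  0.11 -0.09]
```

Emit:
{"method": "step_arm", "body": {"series": [{"travel": [-2,1.5,40],"roll": 0,"claw": 26},{"travel": [-2,1.5,80],"roll": 0,"claw": 26},{"travel": [-2,1.5,100],"roll": 0,"claw": 26},{"travel": [-2,1.5,105],"roll": 0,"claw": 26},{"travel": [-2,1.5,105],"roll": 0,"claw": 26},{"travel": [-2,1.5,105],"roll": 0,"claw": 50},{"travel": [-2,1.5,105],"roll": 0,"claw": 60},{"travel": [-2,1.5,105],"roll": 0,"claw": 60},{"travel": [-2,1.5,60],"roll": 0,"claw": 60},{"travel": [-2,1.5,5],"roll": 0,"claw": 55},{"travel": [-30,1,-10],"roll": -10,"claw": 50},{"travel": [-70,1,-10],"roll": -20,"claw": 50},{"travel": [-105,1,-10],"roll": -30,"claw": 50},{"travel": [-105,1,-10],"roll": -40,"claw": 50},{"travel": [-105,1,-10],"roll": -50,"claw": 50},{"travel": [-105,1,-10],"roll": -60,"claw": 50},{"travel": [-105,1,-10],"roll": -70,"claw": 50},{"travel": [-105,1,-10],"roll": -80,"claw": 50},{"travel": [-105,1,-10],"roll": -90,"claw": 50},{"travel": [-105,1,-10],"roll": -90,"claw": 50}]}}

```text
time: 41.38
tool_pos: [0.6262, -0.0099, 0.1395]
orientation: [[-0.999, -0.047, 0.0], [-0.047, 0.999, 0.0], [-0.0, 0.0, -1.0]]
force: [-0.0, -0.2, -0.1]
gripper_width: 0.53
grip_force: 0.0
```

```bash
python3 part.py
```

```text
t 41.38 tcp own 1.0 -60.5 z 0.1395 F [-0.02 -0.2  -0.09]
part 1653 rect [621.2  90.4] [35.7 29.2] 2.8
part own 0.3146289918152981 39.92160383487027 med 0.021858705418408217 40.241619445570464
fin own y -60.439163174651306
```

Emit:
{"method": "step_arm", "body": {"series": [{"travel": [0,0,40],"roll": 0,"claw": 45},{"travel": [0,0,75],"roll": 0,"claw": 45},{"travel": [0,0,87],"roll": 0,"claw": 45},{"travel": [0,0,90],"roll": 0,"claw": 45},{"travel": [0,0,90],"roll": 0,"claw": 8},{"travel": [0,0,90],"roll": 0,"claw": 8},{"travel": [0,0,90],"roll": 0,"claw": 8},{"travel": [0,0,90],"roll": 0,"claw": 8},{"travel": [0,0,90],"roll": 0,"claw": 8},{"travel": [0,6,90],"roll": 0,"claw": 8},{"travel": [0,13,90],"roll": 0,"claw": 8},{"travel": [0,20,90],"roll": 0,"claw": 8},{"travel": [0,27,90],"roll": 0,"claw": 8},{"travel": [0,34,90],"roll": 0,"claw": 8},{"travel": [0,41,90],"roll": 0,"claw": 8},{"travel": [0,47,90],"roll": 0,"claw": 8},{"travel": [0,52,90],"roll": 0,"claw": 8},{"travel": [0,55,90],"roll": 0,"claw": 8},{"travel": [0,55,90],"roll": 0,"claw": 8},{"travel": [0,55,90],"roll": 0,"claw": 8}]}}

```text
time: 43.92
tool_pos: [0.6243, 0.0459, 0.05]
orientation: [[-0.999, -0.049, 0.002], [-0.049, 0.999, 0.001], [-0.002, 0.001, -1.0]]
force: [0.7, 0.8, 4.4]
gripper_width: 0.127
grip_force: 15.0
```

```bash
python3 part.py
```

```text
t 43.92 tcp own 1.5 -4.7 z 0.05 F [0.7  0.83 4.39]
part 3201 rect [620.8  90.8] [36.9 27.9] 2.8
part own -0.04640402906276827 40.384012382484826 med -0.03777799389789736 40.55153139583373
fin own y -5.184998969914775
```

Push from −4.7 to 18.0 (22.7 mm).

Emit:
{"method": "step_arm", "body": {"series": [{"travel": [0,4,0],"roll": 0,"claw": 8},{"travel": [0,8,0],"roll": 0,"claw": 8},{"travel": [0,11,0],"roll": 0,"claw": 8},{"travel": [0,14,0],"roll": 0,"claw": 8},{"travel": [0,16,0],"roll": 0,"claw": 8},{"travel": [0,18,0],"roll": 0,"claw": 8},{"travel": [0,20,0],"roll": 0,"claw": 8},{"travel": [0,22,0],"roll": 0,"claw": 8},{"travel": [0,23.2,0],"roll": 0,"claw": 8},{"travel": [0,23.2,0],"roll": 0,"claw": 8},{"travel": [0,23.2,0],"roll": 0,"claw": 8},{"travel": [0,23.2,0],"roll": 0,"claw": 8},{"travel": [0,23.2,0],"roll": 0,"claw": 8}]}}

```text
time: 45.6
tool_pos: [0.6233, 0.0678, 0.0501]
orientation: [[-0.999, -0.049, 0.002], [-0.049, 0.999, -0.001], [-0.002, -0.001, -1.0]]
force: [2.5, -3.7, 5.0]
gripper_width: 0.125
grip_force: 15.0
```

```bash
python3 part.py; python3 - <<'E'
from h import *
c=cam('wrist'); cv2.imwrite('pics/w10.png',c['pixels'])
E
```

```text
t 45.6 tcp own 1.5 17.2 z 0.0501 F [ 2.51 -3.66  5.01]
part 2598 rect [620.1 102. ] [38.5 24.9] 2.8
part own -0.2589417447361289 51.52650796315871 med -0.06837530735209696 52.70524627648106
fin own y 16.703390197456493
```

View pics/w10.png

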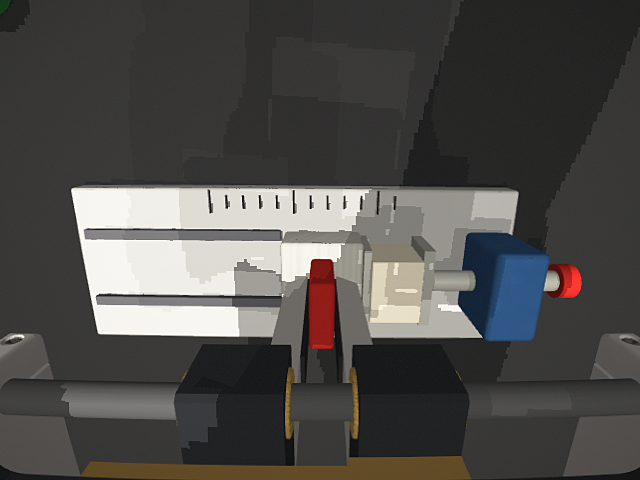

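The nylon block is clamped at (398,283), with the collar out at (567,281). I add a final 1 mm and hold for certainty, then open.

Emit:
{"method": "step_arm", "body": {"series": [{"travel": [0,1,0],"roll": 0,"claw": 8},{"travel": [0,1,0],"roll": 0,"claw": 8},{"travel": [0,1,0],"roll": 0,"claw": 8},{"travel": [0,-3,0],"roll": 0,"claw": 8},{"travel": [0,-8,0],"roll": 0,"claw": 8},{"travel": [0,-18,0],"roll": 0,"claw": 8},{"travel": [0,-32,0],"roll": 0,"claw": 8},{"travel": [0,-48,0],"roll": 0,"claw": 8},{"travel": [0,-62,0],"roll": 0,"claw": 8},{"travel": [0,-73,0],"roll": 0,"claw": 8},{"travel": [0,-78,0],"roll": 0,"claw": 8},{"travel": [0,-78,0],"roll": 0,"claw": 8},{"travel": [0,-78,0],"roll": 0,"claw": 40},{"travel": [0,-78,0],"roll": 0,"claw": 50},{"travel": [0,-78,0],"roll": 0,"claw": 50},{"travel": [0,-78,-50],"roll": 0,"claw": 50},{"travel": [0,-60,-80],"roll": 10,"claw": 60},{"travel": [0,-20,-80],"roll": 20,"claw": 60},{"travel": [0,20,-80],"roll": 30,"claw": 60},{"travel": [0,34,-80],"roll": 40,"claw": 60}]}}

```text
time: 48.2
tool_pos: [0.62, 0.1043, 0.1291]
orientation: [[-0.794, 0.607, -0.001], [0.607, 0.794, 0.0], [0.001, -0.0, -1.0]]
force: [0.3, -0.5, 0.4]
gripper_width: 0.638
grip_force: 0.0
```

Emit:
{"method": "step_arm", "body": {"series": [{"travel": [0,0,0],"roll": 10,"claw": 60},{"travel": [0,0,0],"roll": 20,"claw": 60},{"travel": [0,0,0],"roll": 30,"claw": 60},{"travel": [0,0,0],"roll": 40,"claw": 60},{"travel": [0,0,0],"roll": 50,"claw": 60},{"travel": [0,0,0],"roll": 50,"claw": 60}]}}

```text
time: 48.95
tool_pos: [0.6203, 0.1023, 0.129]
orientation: [[-0.051, 0.999, -0.001], [0.999, 0.051, 0.0], [0.0, -0.001, -1.0]]
force: [-0.3, -0.2, 0.1]
gripper_width: 0.638
grip_force: 0.0
```

```bash
python3 part.py
```

```text
t 48.95 tcp own 0.0 51.8 z 0.129 F [-0.27 -0.22  0.08]
part 1650 rect [622.2 101.5] [35.7 26.5] 3.0
part own 1.8181972287980523 50.93245511584837 med 1.877948941153508 50.875060110177074
```

Emit:
{"method": "step_arm", "body": {"series": [{"travel": [-1,1.5,40],"roll": 0,"claw": 60},{"travel": [-1,1.5,85],"roll": 0,"claw": 60},{"travel": [-1,1.5,102],"roll": 0,"claw": 60},{"travel": [-1,1.5,105],"roll": 0,"claw": 60},{"travel": [-1,1.5,105],"roll": 0,"claw": 60},{"travel": [-1,1.5,105],"roll": 0,"claw": 26},{"travel": [-1,1.5,105],"roll": 0,"claw": 26},{"travel": [-1,1.5,105],"roll": 0,"claw": 26},{"travel": [-1,1.5,105],"roll": 0,"claw": 26},{"travel": [-1,1.5,70],"roll": 0,"claw": 26},{"travel": [-1,1.5,20],"roll": 0,"claw": 26},{"travel": [-1,1.5,-30],"roll": 0,"claw": 26},{"travel": [-1,1.5,-30],"roll": 0,"claw": 26},{"travel": [-1,1.5,-30],"roll": 0,"claw": 26}]}}

```text
time: 50.75
tool_pos: [0.6215, 0.1012, 0.1584]
orientation: [[-0.049, 0.999, -0.002], [0.999, 0.049, -0.0], [0.0, -0.002, -1.0]]
force: [0.4, -0.2, -0.8]
gripper_width: 0.379
grip_force: 15.0
```

Emit:
{"method": "step_arm", "body": {"series": [{"travel": [-50,-17,0],"roll": 0,"claw": 26},{"travel": [-105,-36,0],"roll": 7,"claw": 26},{"travel": [-160,-55,0],"roll": 13.8,"claw": 26},{"travel": [-215,-74,0],"roll": 13.8,"claw": 26},{"travel": [-265,-91,0],"roll": 13.8,"claw": 26},{"travel": [-300,-103,0],"roll": 13.8,"claw": 26},{"travel": [-313,-108,0],"roll": 13.8,"claw": 26},{"travel": [-313,-108,0],"roll": 13.8,"claw": 26},{"travel": [-313,-108,0],"roll": 13.8,"claw": 26}]}}

```text
time: 51.88
tool_pos: [0.5298, -0.2153, 0.1588]
orientation: [[0.189, 0.982, -0.001], [0.982, -0.189, 0.001], [0.001, -0.001, -1.0]]
force: [0.1, -0.1, -0.8]
gripper_width: 0.384
grip_force: 15.0
```

```bash
python3 - <<'E'
from h import *
c=cam('top'); W=cloud(c)
h=np.array([.6037,-.2776]);a=np.deg2rad(-11);u=np.array([np.cos(a),np.sin(a)]);v=np.array([-u[1],u[0]])
print(r.state()['tool_pos'],(r.state()['tool_pos'][:2]-h)@np.c_[u,v])
q=(W[...,:2]-h)@np.c_[u,v]
m=(W[...,2]>.09)&(W[...,2]<.112)&(q[...,0]<-10)&(q[...,0]>-140)&(abs(q[...,1])<68)
n,l,s,ce=cv2.connectedComponentsWithStats(m.astype(np.uint8))
for i in range(1,n):
    if s[i,4]>20: print(s[i,4],np.nanmedian(q[l==i],0),np.nanmedian(W[l==i],0)[2])
E
```

```text
[ 0.52993157 -0.21524961  0.15904182] [-0.08431011  0.04712916]
```

Emit:
{"method": "step_arm", "body": {"series": [{"travel": [0,0,40],"roll": 0,"claw": 26},{"travel": [0,0,68],"roll": 0,"claw": 26},{"travel": [0,0,78],"roll": 0,"claw": 26},{"travel": [0,0,80.5],"roll": 0,"claw": 26},{"travel": [0,0,80.5],"roll": 0,"claw": 26},{"travel": [0,0,80.5],"roll": 0,"claw": 45},{"travel": [0,0,80.5],"roll": 0,"claw": 56},{"travel": [0,0,80.5],"roll": 0,"claw": 56},{"travel": [0,0,40],"roll": 0,"claw": 56},{"travel": [0,0,-10],"roll": 0,"claw": 56},{"travel": [-45,-60,-20],"roll": 0,"claw": 50},{"travel": [-45,-113,-20],"roll": 0,"claw": 50},{"travel": [-45,-113,-20],"roll": 0,"claw": 50},{"travel": [-45,-113,-20],"roll": 0,"claw": 50}]}}

```text
time: 53.68
tool_pos: [0.4107, -0.2397, 0.1801]
orientation: [[0.191, 0.982, 0.001], [0.982, -0.191, -0.001], [-0.001, 0.002, -1.0]]
force: [0.1, 0.3, 0.2]
gripper_width: 0.533
grip_force: 0.0
```

```bash
python3 - <<'E'
from h import *
c=cam('top'); W=cloud(c)
h=np.array([.6037,-.2776]);a=np.deg2rad(-11);u=np.array([np.cos(a),np.sin(a)]);v=np.array([-u[1],u[0]])
s=r.state();print(s['tool_pos'],(s['tool_pos'][:2]-h)@np.c_[u,v])
w=cam('wrist'); q=proj(w,[[*(h-.197*u),.094]]); print(q)
cv2.imwrite('pics/w11.png',np.hstack([cv2.resize(w['pixels'],(400,300)),cv2.resize(c['pixels'][150:330,340:520],(300,300),interpolation=cv2.INTER_CUBIC)]))
E
```

```text
[ 0.41119922 -0.23980082  0.18013964] [-0.19617642  0.00037382]
[[320.75499856 244.77558567]]
```

View pics/w11.png

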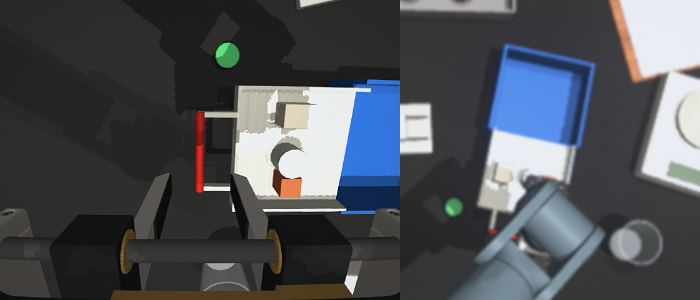

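All three specimens are in the tray, and the handle lies under the fingers at about (200,150) in the half-size view. I pinch the handle and raise the tray along its arc.

Emit:
{"method": "step_arm", "body": {"force": 20, "series": [{"travel": [0,-0.8,40],"roll": 0,"claw": 33},{"travel": [0,-0.8,70],"roll": 0,"claw": 33},{"travel": [0,-0.8,95],"roll": 0,"claw": 33},{"travel": [0,-0.8,105],"roll": 0,"claw": 33},{"travel": [0,-0.8,105],"roll": 0,"claw": 33},{"travel": [0,-0.8,105],"roll": 0,"claw": 5},{"travel": [0,-0.8,105],"roll": 0,"claw": 5},{"travel": [0,-0.8,105],"roll": 0,"claw": 5},{"travel": [0,-0.8,105],"roll": 0,"claw": 5}]}}

```text
time: 54.9
tool_pos: [0.4101, -0.2396, 0.0752]
orientation: [[0.191, 0.982, 0.002], [0.982, -0.191, -0.001], [-0.001, 0.002, -1.0]]
force: [0.6, -0.0, 2.6]
gripper_width: 0.1
grip_force: 20.0
```

Emit:
{"method": "step_arm", "body": {"series": [{"travel": [0,2.5,-13.7],"roll": 0,"claw": 5},{"travel": [0,6,-27],"roll": 0,"claw": 5},{"travel": [0,10.5,-40],"roll": 0,"claw": 5},{"travel": [0,16,-53],"roll": 0,"claw": 5},{"travel": [0,22,-65.5],"roll": 0,"claw": 5},{"travel": [0,29,-77.5],"roll": 0,"claw": 5},{"travel": [0,37,-89],"roll": 0,"claw": 5},{"travel": [0,46,-100],"roll": 0,"claw": 5},{"travel": [0,55,-110],"roll": 0,"claw": 5},{"travel": [0,65.5,-119.5],"roll": 0,"claw": 5},{"travel": [0,87.5,-136.5],"roll": 0,"claw": 5},{"travel": [0,105.5,-147],"roll": 0,"claw": 5},{"travel": [0,124.5,-155.5],"roll": 0,"claw": 5},{"travel": [0,144,-162],"roll": 0,"claw": 5},{"travel": [0,144,-162],"roll": 0,"claw": 5},{"travel": [0,144,-162],"roll": 0,"claw": 5},{"travel": [0,144,-162],"roll": 0,"claw": 5},{"travel": [0,144,-162],"roll": 0,"claw": 5},{"travel": [0,144,-162],"roll": 0,"claw": 5},{"travel": [0,144,-162],"roll": 0,"claw": 5}]}}

```text
time: 57.4
tool_pos: [0.5505, -0.2673, 0.2384]
orientation: [[0.191, 0.982, 0.0], [0.982, -0.191, -0.002], [-0.002, 0.001, -1.0]]
force: [-2.8, -4.8, 5.3]
gripper_width: 0.099
grip_force: 20.0
```

```bash
python3 - <<'E'
from h import *
c=cam('scene'); cv2.imwrite('pics/s12.png',cv2.resize(c['pixels'][120:270,170:370],(800,600),interpolation=cv2.INTER_CUBIC))
E
```

```text
(no output)
```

View pics/s12.png

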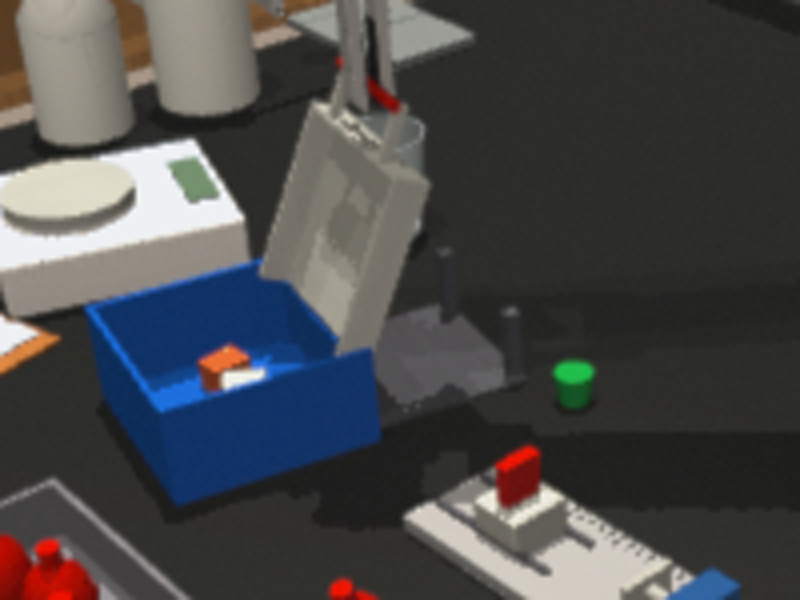

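The tray is tipped up and empty; copper at (225,370) and white at (243,380) are in the bin. I lower the tray back along the arc.

Emit:
{"method": "step_arm", "body": {"series": [{"travel": [0,-19.5,6.5],"roll": 0,"claw": 5},{"travel": [0,-38.5,15],"roll": 0,"claw": 5},{"travel": [0,-56.5,25.5],"roll": 0,"claw": 5},{"travel": [0,-78.5,42.5],"roll": 0,"claw": 5},{"travel": [0,-89,52],"roll": 0,"claw": 5},{"travel": [0,-98,62],"roll": 0,"claw": 5},{"travel": [0,-107,73],"roll": 0,"claw": 5},{"travel": [0,-115,84.5],"roll": 0,"claw": 5},{"travel": [0,-122,96.5],"roll": 0,"claw": 5},{"travel": [0,-128,109],"roll": 0,"claw": 5},{"travel": [0,-133.5,122],"roll": 0,"claw": 5},{"travel": [0,-138,135],"roll": 0,"claw": 5},{"travel": [0,-141.5,148],"roll": 0,"claw": 5},{"travel": [0,-144,160],"roll": 0,"claw": 5},{"travel": [0,-144,162],"roll": 0,"claw": 5},{"travel": [0,-144,162],"roll": 0,"claw": 5},{"travel": [0,-144,162],"roll": 0,"claw": 25},{"travel": [0,-144,162],"roll": 0,"claw": 33},{"travel": [0,-144,162],"roll": 0,"claw": 33},{"travel": [0,-144,110],"roll": 0,"claw": 33}]}}

```text
time: 59.95
tool_pos: [0.4067, -0.237, 0.123]
orientation: [[0.191, 0.982, -0.007], [0.982, -0.191, 0.006], [0.005, -0.008, -1.0]]
force: [0.8, -0.1, 0.3]
gripper_width: 0.355
grip_force: 0.0
```

Emit:
{"method": "step_arm", "body": {"series": [{"travel": [0,0,-50],"roll": 0,"claw": 33},{"travel": [60,0,-100],"roll": 0,"claw": 50},{"travel": [120,0,-120],"roll": 0,"claw": 50},{"travel": [180,0,-120],"roll": 0,"claw": 50},{"travel": [240,0,-120],"roll": 0,"claw": 50},{"travel": [300,0,-120],"roll": 0,"claw": 50},{"travel": [340,0,-120],"roll": 0,"claw": 50},{"travel": [340,0,-120],"roll": 0,"claw": 50},{"travel": [340,0,-120],"roll": 0,"claw": 50}]}}

```text
time: 61.08
tool_pos: [0.4741, 0.0942, 0.2462]
orientation: [[0.191, 0.982, -0.0], [0.982, -0.191, -0.001], [-0.001, -0.0, -1.0]]
force: [0.6, -0.1, -0.7]
gripper_width: 0.532
grip_force: 0.0
```

```bash
python3 - <<'E'
from h import *
c=cam('top'); im=c['pixels'];W=cloud(c); H,S,V=cv2.split(cv2.cvtColor(im,cv2.COLOR_BGR2HSV))
h=np.array([.6037,-.2776]);a=np.deg2rad(-11);u=np.array([np.cos(a),np.sin(a)]);v=np.array([-u[1],u[0]])
q=(W[...,:2]-h)@np.c_[u,v]
m=((S<90)&(V>90)|((H<25)&(S>90)))&(q[...,0]>.012)&(q[...,0]<.158)&(abs(q[...,1])<.08)&(W[...,2]<.07)
n,l,s,ce=cv2.connectedComponentsWithStats(m.astype(np.uint8))
for i in range(1,n):
    if s[i,4]>15: print('bin',s[i,4],np.nanmedian(q[l==i],0).round(3),np.nanmedian(W[l==i],0)[2].round(3),im[l==i].mean(0).round())
red=((H<8)|(H>172))&(S>150)
m=red&(abs(q[...,0]+.197)<.03)&(abs(q[...,1])<.08); print('handle z',np.nanmedian(W[m],0))
m=(q[...,0]<-.02)&(q[...,0]>-.13)&(abs(q[...,1])<.06); print('tray z',np.nanpercentile(W[m][:,2],[2,50,98]))
C=np.array([.6226,.0505]); b=np.deg2rad(2.5); d=W[...,:2]-C; oy=d@np.array([-np.sin(b),np.cos(b)]); ox=d@np.array([np.cos(b),np.sin(b)])
m=red&(abs(ox)<.03)&(oy>-.1)&(oy<.03)&(W[...,2]>.06); print('fin oy',np.nanmedian(oy[m]),m.sum())
E
```

```text
bin 250 [0.079 0.022] 0.038 [207. 200. 194.]
bin 105 [ 0.077 -0.042] 0.029 [122. 131. 190.]
handle z [ 0.41159588 -0.23866342  0.09615254]
tray z [0.05838079 0.06672954 0.07438667]
fin oy -0.059604552535961336 18
```

Copper and both white parts (a 250 px blob, the size of the two merged) are in the bin. The tray is flat and empty, and the jaw is open. Handing in.

```bash
python3 -c "
from bench import r
print(r.sign_off())"
```

```text
the job is handed in; nothing more can be done
None
```

Job handed in, verdict not reported: copper, aluminium and nylon (no brass out today) were each measured and tipped into the blue bin, the tray reads flat and empty, and the caliper is open.

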